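Check two screw caps on the thread gauge and sort them

ROBOT

A 6-joint arm with a two-finger parallel gripper is mounted at the origin on a cart in front of the work surface, level with it; the furniture and walls round the work are solid. World frame = base frame: x ahead of the robot, y to its left, z up, the work surface at z = 0. Lengths are in m, angles in rad, forces in N, time in s.
With the tool pointing down it reaches from about 0.35 to 0.775 m from the base axis. Payload 5.5 kg.
Tool frame: the origin (TCP) lies between the finger pads; the fingertips stand 8 mm ahead of it and the grasp point (between the pads) lies 11 mm behind it; z points along the fingers, y is the line along which they close (so a half turn about z gives the same grasp; the last joint's range is limited). The gripper opens to 85 mm and grips with 20 to 120 N. Pads are 22 mm wide; open, the fingers measure 114 mm over their backs; the gripper's body (76 mm by 85 mm) begins 54 mm behind the grasp point. The pads swing forward as they close: fully open they stand 13 mm farther back than shut.
Start: joints at [1.063, 0.313, 0.046, 1.304, 0, 1.431], TCP at [0.207, 0.537, 0.239] pointing down, gripper open.
Joint ranges: [-2.76, 2.76], [-0.86, 1.69], [-1.03, 1.26], [-2.2, 2.34], [-1.47, 1.5], [-3.14, 3.14]. Speed limits (rad/s): [2.57, 2.57, 3.14, 3.14, 3.14, 3.14].

INTERFACE

Orientations are given as a unit quaternion [w, x, y, z].
In Python, from workcell import status, vision, job gives the robot as it stands. The module is installed in compiled form; this text tells all that it offers.
- The arm moves only by the tool apply_moves, never from a script. Its argument "moves" is one flat list of numbers, 6 for each row, row after row: the shift along the world's x, y, z in units of 25 mm (1.0 is 25 mm), then the turn, a rotation vector about the world's x, y, z in rad. In form: [x, y, z, rx, ry, rz, x, y, z, rx, ry, rz, ...]. A call has 1 to 20 rows; each row is the pose to reach, as a shift and turn from the pose commanded when the call began; what a row does not reach only later rows make up. A row lasts 1/12 s, in which the tool goes at most 41.7 mm and 7.16 degrees, less where a joint would pass 70% of its speed; a pose out of reach is approached as far as the arm can. A call with a gripper value outside its range is refused whole. "claw" is the opening in per cent of the stroke, from 0 (shut) to 100 (fully open), set as the call begins (left out, the last holds). The fingers move at their own pace and stop on an object; "newtons" is the grip in N (left out, the last holds). Time passes only in rows, so rows that repeat a pose let the fingers close. It gives the time, the measured TCP pose, the force, the opening and the grip force at its end, in the units of the state.
- status.get_state(): the state, without advancing time (a new reading comes with each control period).
- vision.read_camera(name): name is "scene" or "top" or "wrist"; returns a dict with "image" (400x640x3 uint8, blue, green, red), "camera_matrix" (3x3 intrinsics, pixels), "camera_from_world" (4x4, takes a point from world to camera coordinates). Camera axes: x right, y down, z forward; pixel columns grow to the right and rows downward; lengths in m; the calibration is good to about 2 mm. A picture is of the moment at which its call begins. There is no depth.
- job.hand_in(): hands the job in; it is judged then, once.
The state is a dict: "clock": time; "joint_pos": joint angles; "qvel": joint speeds; "tau": joint torques, N m; "tcp_pos": TCP position; "orientation": TCP orientation; "wrist_force": force on the tool from outside, world axes, zero at the start; "ft_torque": the same for the moment, N m; "finger_gap": finger opening in m; "grip_force": force on a finger pad.
Only numpy, scipy, OpenCV 4.12 (cv2) and the standard library are available. Lean on these libraries where they do the work, as an engineer would, in place of code of your own. Each camera call takes 0.05 s, during which the arm holds its last target. There are 200 camera calls.

TASK

Check the two blue screw caps on the thread gauge, one at a time: put a cap on the stud, turn it clockwise until it is fully home on the seat or will go no further, unscrew it again, and set it down top up in the green tray if it went fully home or in the red tray if it stopped short, before you check the next. Leave everything else on the bench where it is.

Things in the scene. Friction and masses are not known exactly. Their poses are not given: they have to be found in the camera images.
- cap_a_mid (a point): blue knurled screw cap, 44 mm across, 30 mm tall, 60 g, open end down; point on its axis 15 mm above its rim, z up, x through one of 3 white dots on its closed top, 120 degrees apart, each over a lug in the bore (4 mm above the rim). The caps look alike; which (if any) is too short is not said: a sound cap's rim reaches the gauge's seat, a short-bored cap stops turning with its rim about 4 mm above it.
- cap_b_mid (a point): blue knurled screw cap, 44 mm across, 30 mm tall, 60 g, open end down; point on its axis 15 mm above its rim, z up, x through one of 3 white dots on its closed top, 120 degrees apart, each over a lug in the bore (4 mm above the rim). The caps look alike; which (if any) is too short is not said: a sound cap's rim reaches the gauge's seat, a short-bored cap stops turning with its rim about 4 mm above it.
- gauge_seat (a point): fixed thread gauge: dark base disc 76 mm across, 10 mm high; steel pedestal 50 mm across, its flat top, the seat, 30 mm above the bench; on it a 21 mm high stud. Point on the axis at seat height; z up, x through one of the 3 white dots on the base disc (120 degrees apart). A cap with its dots in line with these (any of 3 ways) can be lowered until its lugs rest on the thread, rim 6.7 mm above the seat.
- gauge_stud_top (a point): top of the gauge's stud, on its axis, 21 mm above the seat: core 24 mm, brass triple-start right-hand thread 33 mm outside, lead 30 mm (1 mm down per 12 degrees clockwise from above), 2.8 mm up-and-down play. From dots in line a sound cap's rim meets the seat after 80 degrees, tight after 110. To remove: anticlockwise till the dots are in line again or up to 80 degrees past, then lift.
- green_tray_floor (a point): fixed square green tray for sound caps, 112 mm outside, 104 mm inside, walls 4 mm thick and 18 mm high over the bench; this point is the centre of its inner floor, 4 mm above the bench; x and y run along its sides
- red_tray_floor (a point): fixed square red tray for rejected caps, the same size as the green one; this point is the centre of its inner floor, 4 mm above the bench
- clear_jar: clear jar with a brown lid, 63 mm across, 99 mm tall, standing, loose; origin at the centre of its underside
- flux_bottle: cream dropper bottle with a red pointed cap, 33 mm across, 94 mm tall, standing, loose; origin at the centre of its underside
- solder_spool: spool of wire with blue flanges, 59x87x51 mm, loose; origin at the centre of its underside
- battery: small block battery, 18x27 mm, 48 mm tall, standing, loose; origin at the centre of its underside
- connector: beige circular connector shell lying on its side, 28x30x27 mm, loose; origin at the centre of its underside
- foam_wipe_1: yellow piece of foam, 25x30x8 mm, loose; origin at the centre of its underside
- precision_driver: slim black and grey screwdriver lying down, 11x125x11 mm (long along its own y), loose; origin at the centre of its underside
- chrome_sleeve: white-metal tube lying down, 10x99x10 mm (long along its own y), loose; origin at the centre of its underside
- lamp_head (a point): middle of the fixed desk lamp's wide shade, which hangs over the bench 260 to 440 mm up and spans about 125 mm to either side of this point; the white fume duct runs below it at 160 to 240 mm. Pass on the robot's side of them
- bench_vice: fixed blue bench vice, origin at the foot, about 100 mm square in plan and 110 mm tall with a handle towards the robot
- sort_case: fixed black compartment case, 130 mm along its x and 200 mm along its y, origin at the centre of its foot; its clear lid stands open, 200 mm wide, its top edge 170 mm up and 100 mm from the origin along x
Not all that is in view belongs to the job. Leave any pink look-alike of the part that bears cap_a_mid alone.

How it is judged:
On the way, in this order (a step that is already met when the one before it is completed fails the run):
1. the first cap is on the gauge: a sound one turned fully home (rim within 1.5 mm of the seat), a short one turned until it stops (rim within 4.8 mm of the seat) (((z of cap_a_mid in the frame of gauge_seat below 0.0165 m and horizontal distance between cap_a_mid and gauge_seat below 0.004 m and angle between cap_a_mid's own z axis and vertical below 0.15 rad) or (z of cap_b_mid in the frame of gauge_seat below 0.0198 m and horizontal distance between cap_b_mid and gauge_seat below 0.004 m and angle between cap_b_mid's own z axis and vertical below 0.15 rad))), for 0.2 s.
2. with the first cap in its right tray, the second cap is turned on the gauge in the same way (((x of cap_a_mid in the frame of green_tray_floor between -0.036 and 0.036 m and y of cap_a_mid in the frame of green_tray_floor between -0.036 and 0.036 m and z of cap_a_mid in the frame of green_tray_floor between 0.012 and 0.019 m and not (angle between cap_a_mid's own z axis and vertical above 0.2 rad) and z of cap_b_mid in the frame of gauge_seat below 0.0198 m and horizontal distance between cap_b_mid and gauge_seat below 0.004 m and angle between cap_b_mid's own z axis and vertical below 0.15 rad) or (x of cap_b_mid in the frame of red_tray_floor between -0.036 and 0.036 m and y of cap_b_mid in the frame of red_tray_floor between -0.036 and 0.036 m and z of cap_b_mid in the frame of red_tray_floor between 0.012 and 0.019 m and not (angle between cap_b_mid's own z axis and vertical above 0.2 rad) and z of cap_a_mid in the frame of gauge_seat below 0.0165 m and horizontal distance between cap_a_mid and gauge_seat below 0.004 m and angle between cap_a_mid's own z axis and vertical below 0.15 rad))), for 0.2 s.
At the end, for the whole second after the job is handed in: the cap that goes fully home lies top up on the floor of the green tray, and the cap that stops short lies top up on the floor of the red tray: centre within 36 mm of the tray's centre along both sides, rim within 4 mm of the floor, tilted less than 0.2 rad, let go (x of cap_a_mid in the frame of green_tray_floor between -0.036 and 0.036 m and y of cap_a_mid in the frame of green_tray_floor between -0.036 and 0.036 m and z of cap_a_mid in the frame of green_tray_floor between 0.012 and 0.019 m and not (angle between cap_a_mid's own z axis and vertical above 0.2 rad) and x of cap_b_mid in the frame of red_tray_floor between -0.036 and 0.036 m and y of cap_b_mid in the frame of red_tray_floor between -0.036 and 0.036 m and z of cap_b_mid in the frame of red_tray_floor between 0.012 and 0.019 m and not (angle between cap_b_mid's own z axis and vertical above 0.2 rad)); the robot touches nothing.
It fails at once if a bystander is pushed more than 30 mm away (distance of any of clear_jar, flux_bottle, solder_spool, battery, connector, foam_wipe_1, precision_driver, chrome_sleeve from where it was at the start of the episode above 0.03 m).
It fails at once if a standing bystander is tipped (angle between any of clear_jar, flux_bottle, battery's own z axis and vertical above 0.5 rad).
It also fails if it takes over 72 s, if anything falls off the work surface, if the arm or the gripper's body presses on something with over 40 N, if the wrist force passes 120 N, or if a joint passes its speed limit or range.

## Working session

There is one attempt and no reset: what is moved stays moved. The work goes in short steps, Python scripts to look and compute and a tool call to move; the robot and the scene stay as the last step left them, time stands still between calls to the robot, and variables do not carry over. Pictures are saved under pics/ and viewed, at most 10 in all, crops included, and the job is handed in when it is done.

Besides the shell and the picture viewer there is one more tool, called after ">>>" as name(argument=value, ...) on one line, values as JSON. apply_moves: Moves the arm, as the interface text tells. Its arguments: {"type":"object","properties":{"moves":{"type":"array","items":{"type":"number"}},"claw":{"type":"number"},"newtons":{"type":"number"}},"required":["moves"]}

```bash
mkdir -p pics; cat > h.py <<'E'
import numpy as np, cv2
from workcell import status, vision, job
def cam(n, save=None):
    d=vision.read_camera(n); 
    if save: cv2.imwrite('pics/'+save,d['image'])
    np.savez('cam_'+n+'.npz',**{k:np.array(v) for k,v in d.items()})
    return d
def w(n,u,v,z):
    d=np.load('cam_'+n+'.npz'); K=d['camera_matrix'];T=d['camera_from_world']
    r=T[:3,:3].T@np.linalg.solve(K,[u,v,1]); o=-T[:3,:3].T@T[:3,3]
    return o+r*(z-o[2])/r[2]
E
python3 - <<'E'
from h import *
cam('top','top0.png'); cam('scene','scene0.png'); cam('wrist','wrist0.png')
print(status.get_state())
E
```

```text
{'clock': 0.15, 'joint_pos': array([ 1.06339837e+00,  3.13828149e-01,  4.52510580e-02,  1.30361939e+00,
       -3.86403368e-07,  1.43121224e+00]), 'qvel': array([-0.00073933, -0.0020117 ,  0.00276925, -0.00057535, -0.0012311 ,
       -0.0011116 ]), 'tau': array([ 1.94076791e-03, -4.81065309e+01,  2.98816806e+01,  1.38992778e-02,
       -1.54007280e-04, -2.92993192e-06]), 'tcp_pos': array([0.20657326, 0.53621084, 0.23861812]), 'orientation': array([-2.22356516e-04,  1.82871966e-01,  9.83136488e-01, -6.63827393e-04]), 'wrist_force': array([ 0.07803352, -0.62236524, -0.30329527]), 'ft_torque': array([ 0.00025669, -0.02918762,  0.03519539]), 'grip_force': 0.0, 'finger_gap': 0.08532765725153107}
```

View pics/top0.png

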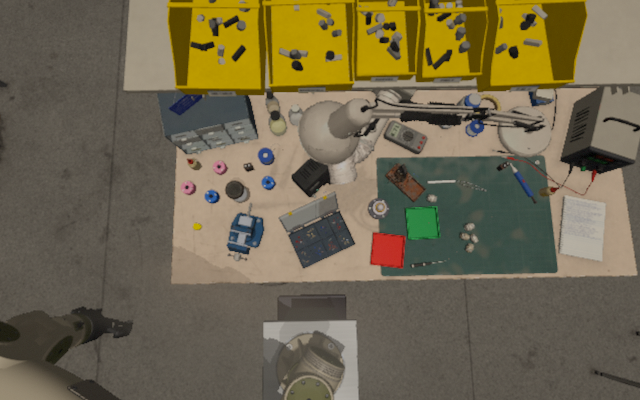

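View pics/scene0.png

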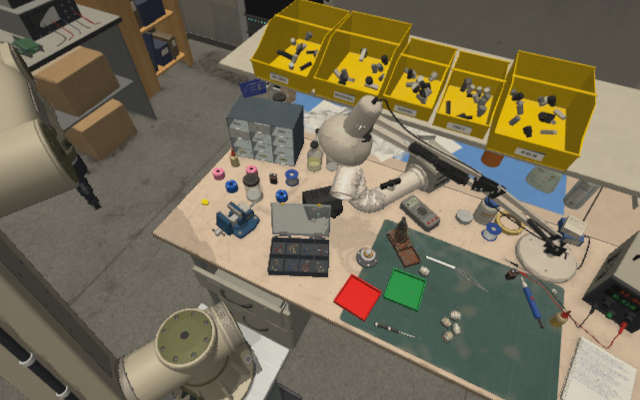

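```bash
python3 - <<'E'
from h import *
a=cv2.imread('pics/top0.png')
l=cv2.resize(a[145:245,170:290],None,fx=6,fy=6,interpolation=cv2.INTER_CUBIC)[:, :]
cv2.imwrite('pics/c1.png',cv2.resize(a[145:245,170:290],(720,600),interpolation=cv2.INTER_CUBIC))
cv2.imwrite('pics/c2.png',cv2.resize(a[185:285,350:470],(720,600),interpolation=cv2.INTER_CUBIC))
for n,u,v,z in [('capL',212,197,.03),('capR',268,183,.03),('spool',266,156,.05),('gauge',378,208,.051),('green',422,223,.01),('red',388,250,.01),('jar',235,190,.099),('bat',249,167,.048),('vice',245,235,.1),('lamp',328,130,.35),('caselid',312,212,.17),('case',322,240,.0),('gripper',100,325,.239),('wipe',197,226,0),('driver',430,264,0)]: print(n,w('top',u,v,z).round(3))
print(np.load('cam_top.npz')['camera_from_world'],np.load('cam_top.npz')['camera_matrix'])
print(np.load('cam_wrist.npz')['camera_from_world'],np.load('cam_wrist.npz')['camera_matrix'])
E
```

```text
capL [0.579 0.335 0.03 ]
capR [0.626 0.139 0.03 ]
spool [0.718 0.144 0.05 ]
gauge [ 0.527 -0.243  0.051]
green [ 0.477 -0.403  0.01 ]
red [ 0.384 -0.278  0.01 ]
jar [0.589 0.24  0.099]
bat [0.68  0.203 0.048]
vice [0.439 0.204 0.1  ]
lamp [ 0.704 -0.064  0.35 ]
caselid [ 0.502 -0.016  0.17 ]
case [ 0.423 -0.049  0.   ]
gripper [0.187 0.579 0.239]
wipe [0.481 0.393 0.   ]
driver [ 0.333 -0.425  0.   ]
[[-0.01785799 -0.99981284  0.00744139 -0.02659975]
 [-0.98732329  0.01645994 -0.15786634  0.56395084]
 [ 0.15771431 -0.01016623 -0.98743245  1.25815383]
 [ 0.          0.          0.          1.        ]] [[375.57301613   0.         317.91522615]
 [  0.         375.57301613 198.89015919]
 [  0.           0.           1.        ]]
[[ 0.36039436  0.93279858 -0.00164875 -0.5745555 ]
 [ 0.8836541  -0.34083977  0.32091071 -0.04039304]
 [ 0.2987831  -0.11711134 -0.94710802  0.3814193 ]
 [ 0.          0.          0.          1.        ]] [[291.44667235   0.         317.05380461]
 [  0.         291.44667235 201.89979464]
 [  0.           0.           1.        ]]
```

View pics/c1.png

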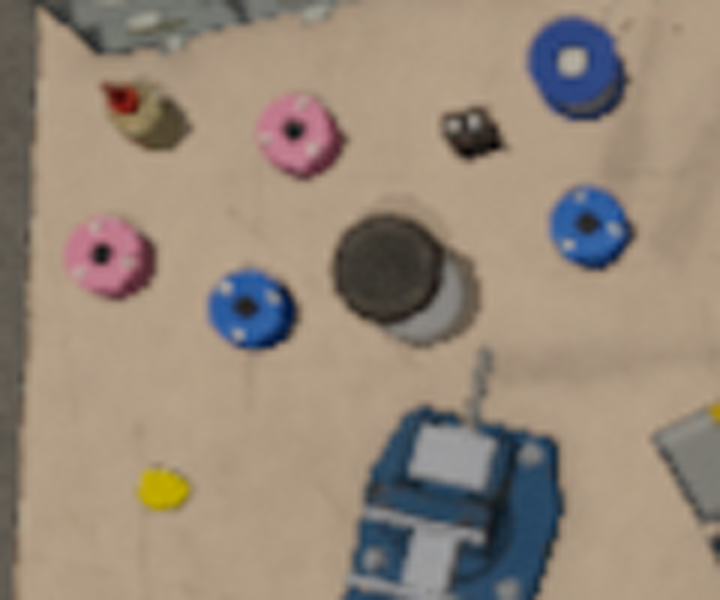

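View pics/c2.png

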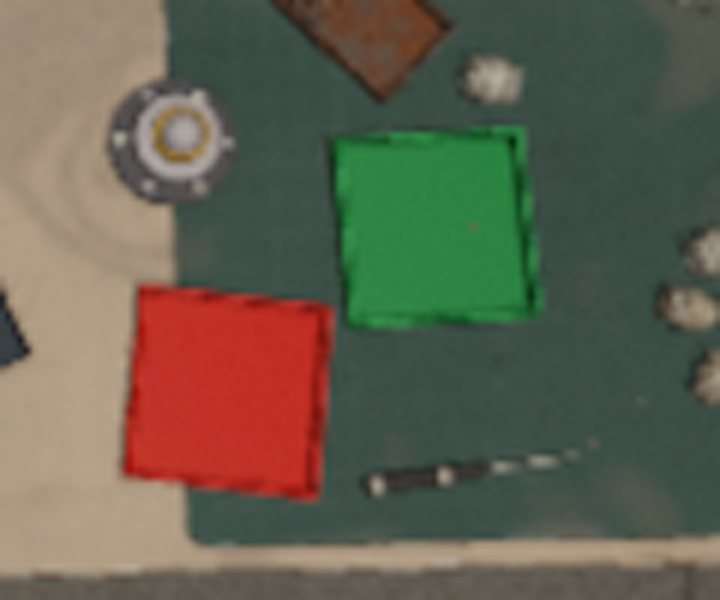

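>>> apply_moves(moves=[1.4, -0.8, -0.3, 0, 0, 0, 2.8, -1.5, -0.6, 0, 0, 0, 4.2, -2.2, -0.9, 0, 0, 0, 5.6, -3, -1.2, 0, 0, 0, 7, -3.8, -1.5, 0, 0, 0, 8.4, -4.6, -1.8, 0, 0, 0, 9.8, -5.3, -2.1, 0, 0, 0, 11.2, -6.1, -2.4, 0, 0, 0, 12.6, -6.9, -2.7, 0, 0, 0, 13.6, -7.5, -3, 0, 0, 0, 14.6, -8.1, -3.2, 0, 0, 0, 14.6, -8.1, -3.2, 0, 0, 0, 14.6, -8.1, -3.2, 0, 0, 0], claw=100)

```text
clock: 1.23
tcp_pos: [0.5726, 0.3325, 0.1579]
orientation: [-0.001, 0.184, 0.983, -0.0]
wrist_force: [0.2, 0.2, -0.5]
finger_gap: 0.0852
grip_force: 0.0
```

```bash
python3 - <<'E'
from h import *
d=cam('wrist','w1.png'); s=status.get_state(); print(s['clock'],s['tcp_pos'],s['orientation'],s['joint_pos'])
T=d['camera_from_world'];K=d['camera_matrix']
for p in [(.579,.335,.03),(.626,.139,.03)]:
  q=K@(T[:3,:3]@p+T[:3,3]); print(q[:2]/q[2])
a=d['image']; cv2.imwrite('pics/w1c.png',cv2.resize(a,(800,500)))
E
```

```text
1.2833 [0.57155234 0.33350956 0.15848156] [-8.82029818e-04  1.83493524e-01  9.83020474e-01 -3.09737794e-04] [4.06811834e-01 5.14370479e-01 1.51375184e-01 1.20961088e+00
 4.69152013e-04 7.75889864e-01]
[321.67311343 201.79238794]
[167.58757291 302.78641566]
```

View pics/w1.png

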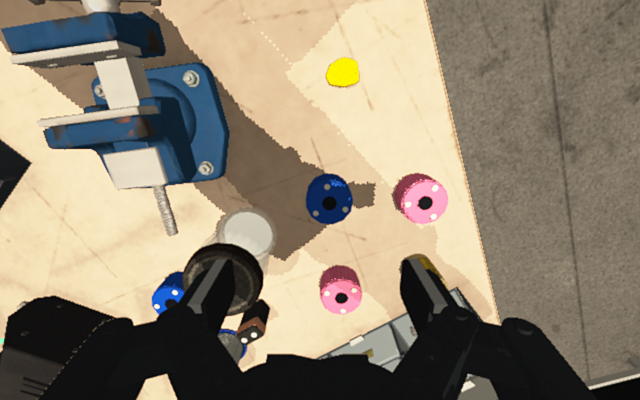

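```bash
cat >> h.py <<'E'
def dots(n,u,v,z,r,rw,thr=None):
    """white-dot centroids near pixel (u,v) -> world at height z"""
    d=np.load('cam_'+n+'.npz'); a=d['image'].astype(int)
    x0,y0=int(u-r),int(v-r); c=a[y0:int(v+r),x0:int(u+r)]
    m=((c.min(2)>(thr or .45*c.max())) & (c.max(2)-c.min(2)<.35*c.max(2))).astype(np.uint8)
    k,l,st,ce=cv2.connectedComponentsWithStats(m,connectivity=8)
    out=[]
    for i in range(1,k):
        p=w(n,ce[i][0]+x0,ce[i][1]+y0,z); print(st[i][4],(ce[i]+[x0,y0]).round(1),p.round(4)); out.append(p)
    return out
E
python3 - <<'E'
from h import *
dots('wrist',329,200,.03,28,0,110)
print('hub',w('wrist',329,204,.03))
a=np.load('cam_wrist.npz')['image'][165:235,290:370]
cv2.imwrite('pics/w1d.png',cv2.resize(a,None,fx=8,fy=8,interpolation=cv2.INTER_CUBIC))
E
```

```text
197 [346.1 175.9] [0.5636 0.3651 0.03  ]
310 [346.7 220.3] [0.6055 0.3508 0.03  ]
hub [0.58360945 0.34071586 0.03      ]
```

View pics/w1d.png

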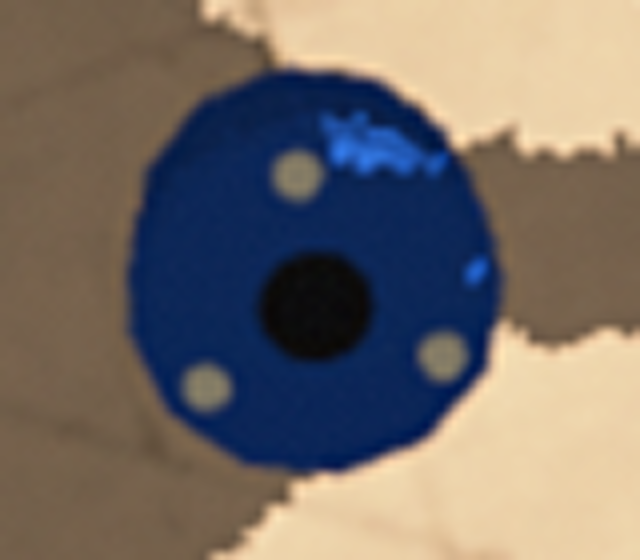

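```bash
cat >> h.py <<'E'
def fit(P):
    P=np.array(P)[:,:2]; c=P.mean(0); d=P-c; a=np.degrees(np.arctan2(d[:,1],d[:,0]))
    z=np.exp(3j*np.radians(a)).mean(); print('centre',c.round(4),'r',np.hypot(*d.T).round(4),'ang',a.round(1),'mod120',round(np.degrees(np.angle(z))/3%120,1))
E
python3 - <<'E'
from h import *
fit([w('wrist',290-.44+x/8,165-.44+y/8,.03) for x,y in [(297,176),(443,356),(207,387)]])
print(w('wrist',290-.44+316/8,165-.44+306/8,.03))
E
```

```text
centre [0.5827 0.3411] r [0.0164 0.0165 0.0164] ang [167.1  46.9 -73.3] mod120 46.9
[0.58250725 0.34118997 0.03      ]
```

>>> apply_moves(moves=[0.2, 0.1, -0.5, 0, 0, 0.12, 0.45, 0.3, -1, 0, 0, 0.24, 0.45, 0.3, -1.5, 0, 0, 0.36, 0.45, 0.3, -2, 0, 0, 0.48, 0.45, 0.3, -2.5, 0, 0, 0.6, 0.45, 0.3, -3, 0, 0, 0.72, 0.45, 0.3, -3.6, 0, 0, 0.84, 0.45, 0.3, -4.2, 0, 0, 0.9, 0.45, 0.3, -4.8, 0, 0, 0.9, 0.45, 0.3, -5.4, 0, 0, 0.9, 0.45, 0.3, -5.9, 0, 0, 0.9, 0.45, 0.3, -5.94, 0, 0, 0.9, 0.45, 0.3, -5.94, 0, 0, 0.9], claw=75)

```text
clock: 2.37
tcp_pos: [0.5816, 0.3421, 0.0103]
orientation: [-0.001, -0.264, 0.965, -0.0]
wrist_force: [-0.2, -0.4, 0.5]
finger_gap: 0.0642
grip_force: 0.0
```

>>> apply_moves(moves=[0, 0, 0, 0, 0, 0, 0, 0, 0, 0, 0, 0, 0, 0, 0, 0, 0, 0, 0, 0, 0, 0, 0, 0, 0, 0, 0, 0, 0, 0, 0, 0, 0, 0, 0, 0], claw=40, newtons=70)

```text
clock: 2.87
tcp_pos: [0.5841, 0.3422, 0.0126]
orientation: [0.001, -0.263, 0.965, 0.0]
wrist_force: [0.2, -0.4, 5.3]
finger_gap: 0.0423
grip_force: 71.6
```

```bash
python3 - <<'E'
from h import *
s=status.get_state(); print({k:np.round(s[k],4) for k in s})
E
```

```text
{'clock': np.float64(2.8667), 'joint_pos': array([ 4.113e-01,  6.430e-01, -5.100e-03,  9.197e-01,  4.000e-04,
       -1.209e-01]), 'qvel': array([-0.0003,  0.0033,  0.0009,  0.0003, -0.0016, -0.0006]), 'tau': array([-6.12600e-01, -5.76972e+01,  2.44402e+01, -2.57100e-01,
       -1.98200e-01,  9.00000e-03]), 'tcp_pos': array([0.5841, 0.3422, 0.0126]), 'orientation': array([ 1.400e-03, -2.630e-01,  9.648e-01,  4.000e-04]), 'wrist_force': array([ 0.2205, -0.4478,  5.2841]), 'ft_torque': array([ 0.098 ,  0.1992, -0.0029]), 'grip_force': np.float64(71.6272), 'finger_gap': np.float64(0.0423)}
```

>>> apply_moves(moves=[0, 0, 1.4, 0, 0, 0, 0, 0, 3, 0, 0, 0, 0, 0, 4.6, 0, 0, 0, -0.8, -0.9, 5.8, 0, 0, 0, -1.5, -1.9, 6.8, 0, 0, 0, -2.2, -2.9, 7.7, 0, 0, 0, -2.9, -3.9, 8.6, 0, 0, 0, -3.7, -4.9, 9.4, 0, 0, 0, -4.6, -6.1, 9.6, 0, 0, 0, -5.5, -7.4, 9.6, 0, 0, 0, -6.5, -8.7, 9.6, 0, 0, 0, -6.5, -10.2, 9.6, 0, 0, 0, -6.5, -11.7, 9.6, 0, 0, 0, -6.5, -13.2, 9.6, 0, 0, 0, -6.5, -14.7, 9.6, 0, 0, 0, -6.5, -16.2, 9.6, 0, 0, 0, -6.5, -17.7, 9.6, 0, 0, 0, -6.5, -19.2, 9.6, 0, 0, 0, -5.6, -20.6, 9.3, 0, 0, 0, -4.5, -21.6, 9, 0, 0, 0])

```text
clock: 4.53
tcp_pos: [0.4699, -0.2017, 0.2367]
orientation: [0.0, -0.261, 0.965, -0.001]
wrist_force: [-0.3, 0.3, 0.3]
finger_gap: 0.0426
grip_force: 71.2
```

>>> apply_moves(moves=[1.1, -0.5, -0.5, 0, 0, 0, 2.2, -0.9, -1, 0, 0, 0, 3.3, -1.2, -1.4, 0, 0, 0, 3.3, -1.2, -1.4, 0, 0, 0, 3.3, -1.2, -1.4, 0, 0, 0, 3.3, -1.2, -1.4, 0, 0, 0])

```text
clock: 5.03
tcp_pos: [0.5523, -0.2281, 0.2006]
orientation: [-0.001, -0.263, 0.965, 0.001]
wrist_force: [-0.4, -1.0, -0.5]
finger_gap: 0.0424
grip_force: 71.3
```

```bash
python3 - <<'E'
from h import *
d=cam('wrist','w2.png'); s=status.get_state(); print({k:np.round(s[k],4) for k in s})
T=d['camera_from_world'];K=d['camera_matrix']
q=K@(T[:3,:3]@(.527,-.243,.03)+T[:3,3]); u,v=(q[:2]/q[2]); print(u,v)
x0,y0=int(u)-70,int(v)-55; print(x0,y0)
cv2.imwrite('pics/w2c.png',cv2.resize(d['image'][y0:y0+110,x0:x0+140],None,fx=5,fy=5,interpolation=cv2.INTER_CUBIC))
E
```

```text
{'clock': np.float64(5.0833), 'joint_pos': array([-5.2590e-01,  3.6980e-01,  3.3500e-02,  1.2349e+00, -1.0000e-04,
       -1.0582e+00]), 'qvel': array([-0.0018, -0.0216, -0.0026, -0.0029,  0.0007,  0.0019]), 'tau': array([-8.98000e-02, -4.98842e+01,  2.96772e+01, -7.97000e-02,
       -1.30000e-03, -3.00000e-04]), 'tcp_pos': array([ 0.5523, -0.2281,  0.2013]), 'orientation': array([-2.000e-04, -2.630e-01,  9.648e-01,  1.000e-04]), 'wrist_force': array([ 0.2212, -0.3203,  0.1012]), 'ft_torque': array([-0.0058,  0.0523, -0.0024]), 'grip_force': np.float64(71.2722), 'finger_gap': np.float64(0.0427)}
315.90242569645693 156.92788523814147
245 101
```

View pics/w2c.png

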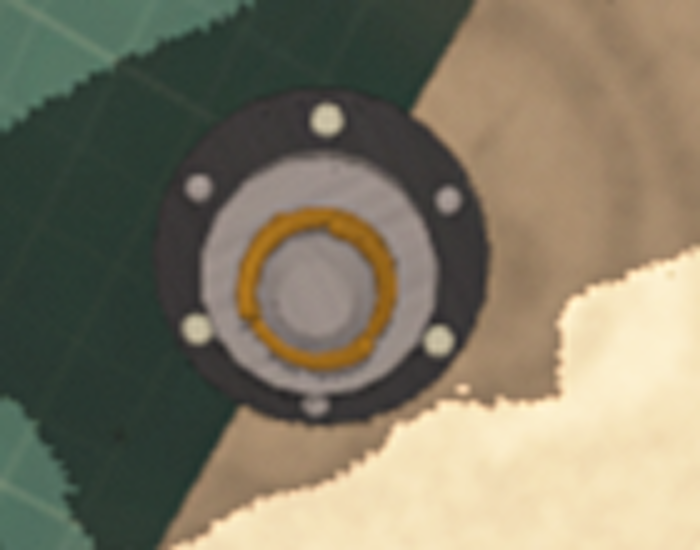

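```bash
python3 - <<'E'
from h import *
f=lambda x,y,z:w('wrist',245-.4+x/5,101-.4+y/5,z)
fit([f(x,y,.010) for x,y in [(327,119),(438,341),(198,329)]])
fit([f(x,y,.010) for x,y in [(198,187),(448,199),(316,405)]])
print('ped',f(319,273,.03),'stud',f(318,288,.05))
for n,u,v in [('green',422.8,223),('red',388.2,250.3)]: print(n,w('top',u-.4,v-.4,.018))
E
```

```text
centre [ 0.5309 -0.2499] r [0.0317 0.0315 0.0315] ang [-152.4   87.3  -32.3] mod120 87.5
centre [ 0.531  -0.2499] r [0.0319 0.0318 0.0321] ang [-92.5 148.   28. ] mod120 27.8
ped [ 0.52941615 -0.2507099   0.03      ] stud [ 0.5288837  -0.25066218  0.05      ]
green [ 0.47722393 -0.40221463  0.018     ]
red [ 0.38435787 -0.27598683  0.018     ]
```

```bash
python3 - <<'E'
from h import *
a=np.load('cam_wrist.npz')['image'][215:325,250:390]
cv2.imwrite('pics/w2d.png',cv2.resize(a,None,fx=5,fy=5,interpolation=cv2.INTER_CUBIC))
E
```

```text
(no output)
```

View pics/w2d.png

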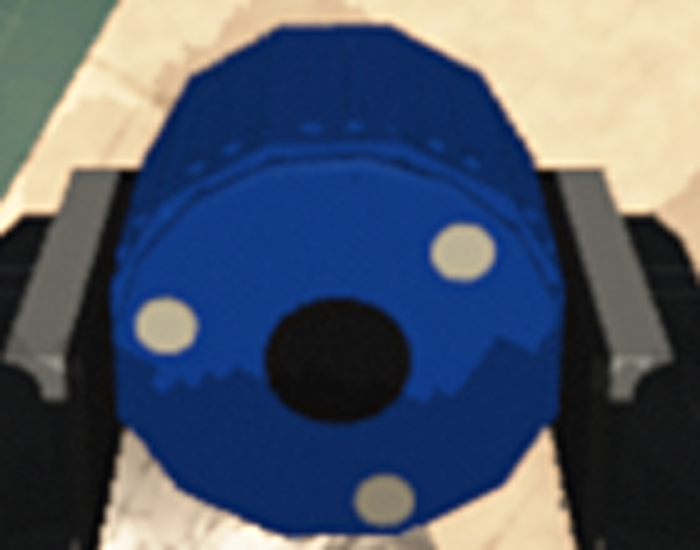

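```bash
python3 - <<'E'
from h import *
for z in (.2157,.2187,.2217): fit([w('wrist',250-.4+x/5,215-.4+y/5,z) for x,y in [(463,252),(166,325),(385,499)]])
s=status.get_state(); print(s['tcp_pos'],s['orientation'])
E
```

```text
centre [ 0.5526 -0.2271] r [0.0168 0.0169 0.0168] ang [166.1 -73.6  46.7] mod120 46.4
centre [ 0.5508 -0.2281] r [0.0163 0.0165 0.0163] ang [166.1 -73.6  46.7] mod120 46.4
centre [ 0.549  -0.2292] r [0.0159 0.0161 0.0159] ang [166.1 -73.6  46.7] mod120 46.4
[ 0.55226838 -0.22806232  0.20129144] [-1.75858922e-04 -2.63011589e-01  9.64792649e-01  1.34377177e-04]
```

>>> apply_moves(moves=[-0.4, -0.4, -0.6, 0, 0, 0.12, -0.82, -0.81, -1.3, 0, 0, 0.24, -0.82, -0.81, -2, 0, 0, 0.36, -0.82, -0.81, -2.8, 0, 0, 0.48, -0.82, -0.81, -3.6, 0, 0, 0.6, -0.82, -0.81, -4.4, 0, 0, 0.716, -0.82, -0.81, -5.1, 0, 0, 0.716, -0.82, -0.81, -5.1, 0, 0, 0.716, -0.82, -0.81, -5.1, 0, 0, 0.716])

```text
clock: 5.83
tcp_pos: [0.5315, -0.248, 0.0739]
orientation: [-0.0, -0.584, 0.812, 0.0]
wrist_force: [0.7, -0.1, 0.3]
finger_gap: 0.0424
grip_force: 71.2
```

>>> apply_moves(moves=[0, 0, -0.25, 0, 0, 0, 0, 0, -0.45, 0, 0, 0, 0, 0, -0.6, 0, 0, 0, 0, 0, -0.75, 0, 0, 0, 0, 0, -0.85, 0, 0, 0, 0, 0, -0.85, 0, 0, 0])

```text
clock: 6.33
tcp_pos: [0.5322, -0.2485, 0.0515]
orientation: [-0.0, -0.584, 0.812, 0.0]
wrist_force: [0.3, 0.9, -0.8]
finger_gap: 0.0424
grip_force: 71.3
```

```bash
cat > st.py <<'E'
from h import *
s=status.get_state()
for k in ('clock','tcp_pos','orientation','wrist_force','ft_torque','joint_pos','finger_gap'): print(k,np.round(s[k],4))
E
python3 st.py
```

```text
clock 6.3333
tcp_pos [ 0.5322 -0.2485  0.0515]
orientation [-2.000e-04 -5.844e-01  8.115e-01  5.000e-04]
wrist_force [ 0.2926  0.9413 -0.8476]
ft_torque [-0.0019  0.0299 -0.0105]
joint_pos [-0.5734  0.4573 -0.2226  0.8919  0.     -1.8216]
finger_gap 0.0424
```

>>> apply_moves(moves=[0, 0, -0.03, 0, 0, 0, 0, 0, -0.055, 0, 0, -0.12, 0, 0, -0.08, 0, 0, -0.24, 0, 0, -0.1, 0, 0, -0.36, 0, 0, -0.12, 0, 0, -0.48, 0, 0, -0.145, 0, 0, -0.6, 0, 0, -0.17, 0, 0, -0.72, 0, 0, -0.19, 0, 0, -0.84, 0, 0, -0.21, 0, 0, -0.96, 0, 0, -0.23, 0, 0, -1.05, 0, 0, -0.23, 0, 0, -1.05, 0, 0, -0.23, 0, 0, -1.05])

```text
clock: 7.33
tcp_pos: [0.5328, -0.2488, 0.0466]
orientation: [0.0, -0.1, 0.995, -0.0]
wrist_force: [0.4, 1.0, 1.1]
finger_gap: 0.0426
grip_force: 71.5
```

```bash
python3 st.py
```

```text
clock 7.3333
tcp_pos [ 0.5328 -0.2488  0.0466]
orientation [ 2.000e-04 -1.002e-01  9.950e-01 -1.000e-04]
wrist_force [0.3862 0.953  1.0994]
ft_torque [ 0.0049  0.0064 -0.0016]
joint_pos [-5.734e-01  4.623e-01 -2.284e-01  8.797e-01  1.000e-04 -7.742e-01]
finger_gap 0.0426
```

>>> apply_moves(moves=[0, 0, -0.05, 0, 0, -0.12, 0, 0, -0.1, 0, 0, -0.24, 0, 0, -0.14, 0, 0, -0.35, 0, 0, -0.14, 0, 0, -0.35, 0, 0, -0.14, 0, 0, -0.35])

```text
clock: 7.75
tcp_pos: [0.5338, -0.2502, 0.0464]
orientation: [0.002, 0.075, 0.997, -0.002]
wrist_force: [-4.2, 0.4, 17.8]
finger_gap: 0.0424
grip_force: 73.5
```

```bash
python3 st.py
```

```text
clock 7.75
tcp_pos [ 0.5338 -0.2502  0.0464]
orientation [ 0.0019  0.0748  0.9972 -0.0017]
wrist_force [-4.1599  0.3745 17.8381]
ft_torque [0.1337 0.872  0.0419]
joint_pos [-0.5738  0.462  -0.2295  0.8743 -0.0012 -0.4241]
finger_gap 0.0424
```

>>> apply_moves(moves=[0, 0, 0.05, 0, 0, -0.1, 0, 0, 0.05, 0, 0, -0.2, 0, 0, 0.05, 0, 0, -0.3, 0, 0, 0.05, 0, 0, -0.3, 0, 0, 0.05, 0, 0, -0.3])

```text
clock: 8.17
tcp_pos: [0.533, -0.2514, 0.0463]
orientation: [0.001, 0.224, 0.975, -0.002]
wrist_force: [-4.8, -4.1, 9.8]
finger_gap: 0.0425
grip_force: 72.6
```

```bash
python3 st.py; python3 - <<'E'
from h import *
cam('wrist','w3.png')
a=np.load('cam_wrist.npz')['image'][190:325,230:410]
cv2.imwrite('pics/w3d.png',cv2.resize(a,None,fx=4,fy=4,interpolation=cv2.INTER_CUBIC))
E
```

```text
clock 8.1667
tcp_pos [ 0.533  -0.2514  0.0463]
orientation [ 0.0013  0.224   0.9746 -0.0025]
wrist_force [-4.8139 -4.1078  9.8454]
ft_torque [-0.7861  0.9122 -0.3673]
joint_pos [-0.575   0.4624 -0.2289  0.8753 -0.0038 -0.1233]
finger_gap 0.0425
```

View pics/w3d.png

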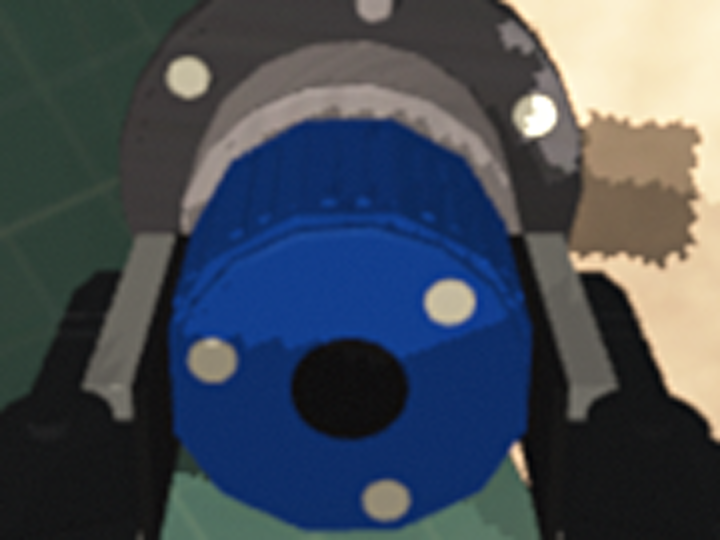

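```bash
python3 - <<'E'
from h import *
for z in (.058,.060,.062,.064,.066): print(z);fit([w('wrist',230-.4+x/4,190-.4+y/4,z) for x,y in [(449,301),(212,360),(386,500)]])
print('gauge dots'); P=[w('wrist',230-.4+x/4,190-.4+y/4,.01) for x,y in [(188,77),(535,115)]]; print(P,np.linalg.norm(P[0]-P[1]))
# seat edge near camera (355,85), pedestal foot edge (355,40), rim lower near edge (350,118)
T=np.load('cam_wrist.npz')['camera_from_world'];K=np.load('cam_wrist.npz')['camera_matrix']
o=-T[:3,:3].T@T[:3,3]; c=np.array([.5309,-.2499]); e=o[:2]-c; e/=np.linalg.norm(e)
for nm,r,z in [('foot',.025,.01),('seat',.025,.03),('rim sound',.022,.03),('rim short',.022,.034),('top s',.022,.060),('hub s',0,.06),('hub short',0,.064)]:
    p=K@(T[:3,:3]@np.r_[c+r*e,z]+T[:3,3]); p=p[:2]/p[2]; print(nm,((p-[230,190])*4).round(0))
E
```

```text
0.058
centre [ 0.5353 -0.2522] r [0.0174 0.0173 0.0173] ang [ 110.2 -129.9  -10. ] mod120 110.1
0.06
centre [ 0.5341 -0.2516] r [0.0171 0.017  0.0171] ang [ 110.2 -129.9  -10. ] mod120 110.1
0.062
centre [ 0.5328 -0.251 ] r [0.0168 0.0167 0.0168] ang [ 110.2 -129.9  -10. ] mod120 110.1
0.064
centre [ 0.5316 -0.2504] r [0.0165 0.0165 0.0165] ang [ 110.2 -129.9  -10. ] mod120 110.1
0.066
centre [ 0.5303 -0.2497] r [0.0162 0.0162 0.0162] ang [ 110.2 -129.9  -10. ] mod120 110.1
gauge dots
[array([ 0.50321328, -0.26483948,  0.01      ]), array([ 0.53272303, -0.21857856,  0.01      ])] 0.05487164598218702
foot [351.  35.]
seat [351.  81.]
rim sound [350. 101.]
rim short [350. 112.]
top s [350. 197.]
hub s [349. 362.]
hub short [348. 382.]
```

>>> apply_moves(moves=[0, 0, 0.06, 0, 0, 0.12, 0, 0, 0.1, 0, 0, 0.24, 0, 0, 0.1, 0, 0, 0.36, 0, 0, 0.1, 0, 0, 0.48, 0, 0, 0.1, 0, 0, 0.6, 0, 0, 0.12, 0, 0, 0.72, 0, 0, 0.14, 0, 0, 0.84, 0, 0, 0.16, 0, 0, 0.96, 0, 0, 0.18, 0, 0, 1.08, 0, 0, 0.2, 0, 0, 1.2, 0, 0, 0.22, 0, 0, 1.32, 0, 0, 0.24, 0, 0, 1.44, 0, 0, 0.26, 0, 0, 1.56, 0, 0, 0.28, 0, 0, 1.68, 0, 0, 0.3, 0, 0, 1.8, 0, 0, 0.32, 0, 0, 1.92, 0, 0, 0.34, 0, 0, 2, 0, 0, 0.36, 0, 0, 2.1, 0, 0, 0.36, 0, 0, 2.1])

```text
clock: 9.8
tcp_pos: [0.5326, -0.2487, 0.0531]
orientation: [0.0, 0.736, -0.677, -0.0]
wrist_force: [-0.9, -0.7, -0.3]
finger_gap: 0.0423
grip_force: 73.5
```

>>> apply_moves(moves=[0, 0, 0.15, 0, 0, 0, 0, 0, 0.3, 0, 0, 0, 0, 0, 0.5, 0, 0, 0, 0, 0, 0.5, 0, 0, 0])

```text
clock: 10.13
tcp_pos: [0.5333, -0.2491, 0.067]
orientation: [-0.0, 0.734, -0.679, 0.001]
wrist_force: [0.6, -0.6, -0.5]
finger_gap: 0.0423
grip_force: 73.5
```

```bash
python3 st.py
```

```text
clock 10.1333
tcp_pos [ 0.5333 -0.2491  0.067 ]
orientation [-2.000e-04  7.337e-01 -6.794e-01  1.000e-03]
wrist_force [ 0.5758 -0.5786 -0.4942]
ft_torque [-0.011  -0.0375  0.0078]
joint_pos [-0.5733  0.4421 -0.204   0.9227 -0.     -2.2209]
finger_gap 0.0423
```

>>> apply_moves(moves=[0, 0, 1.1, 0, 0, 0, -0.8, -0.1, 2.2, 0, 0, 0, -2.2, -0.4, 2.2, 0, 0, 0, -3.6, -0.7, 2.2, 0, 0, 0, -5, -0.9, 2, 0, 0, 0, -5.9, -1.1, 1, 0, 0, 0, -5.9, -1.1, 0, 0, 0, 0, -5.9, -1.1, -0.9, 0, 0, 0, -5.9, -1.1, -1.5, 0, 0, 0, -5.9, -1.1, -1.8, 0, 0, 0, -5.9, -1.1, -1.93, 0, 0, 0, -5.9, -1.1, -1.93, 0, 0, 0])

```text
clock: 11.13
tcp_pos: [0.385, -0.276, 0.0173]
orientation: [0.0, 0.734, -0.679, -0.0]
wrist_force: [-0.0, 0.4, -0.3]
finger_gap: 0.0421
grip_force: 73.5
```

>>> apply_moves(moves=[0, 0, 0, 0, 0, 0, 0, 0, 0, 0, 0, 0, 0, 0, 0, 0, 0, 0, 0, 0, 0, 0, 0, 0], claw=70)

```text
clock: 11.47
tcp_pos: [0.3856, -0.2766, 0.018]
orientation: [0.0, 0.734, -0.679, 0.001]
wrist_force: [0.2, -0.4, -0.6]
finger_gap: 0.0599
grip_force: 0.0
```

>>> apply_moves(moves=[0, 0, 0.6, 0, 0, 0, 0, 0, 1.8, 0, 0, 0, 0, 0, 3.4, 0, 0, 0, 0, 0, 5, 0, 0, 0, 0, 0, 6.6, 0, 0, 0, 0, 0, 8, 0, 0, 0, 0, 0, 8, 0, 0, 0, 0, 0, 8, 0, 0, 0])

```text
clock: 12.13
tcp_pos: [0.3864, -0.2774, 0.2203]
orientation: [0.0, 0.734, -0.679, 0.003]
wrist_force: [-0.1, 0.3, -0.0]
finger_gap: 0.0598
grip_force: 0.0
```

```bash
python3 st.py; python3 - <<'E'
from h import *
cam('wrist','w4.png'); cam('top','top1.png')
a=np.load('cam_wrist.npz')['image'].astype(int); b,g,r=a[...,0],a[...,1],a[...,2]
for n,m in [('blue',(b>1.6*r)&(b>1.3*g)&(b>40)),('red',(r>2*g)&(r>2*b)&(r>50)),('blk',(a.max(2)<25))]:
    m[330:]=0
    k,l,st,ce=cv2.connectedComponentsWithStats(m.astype(np.uint8))
    i=[i for i in range(1,k) if st[i][4]>150]; print(n,[(st[j].tolist(),ce[j].round(1).tolist(),w('wrist',*ce[j],.034 if n!='red' else .004).round(3).tolist()) for j in i])
E
```

```text
clock 12.1333
tcp_pos [ 0.3864 -0.2774  0.2203]
orientation [ 2.000e-04  7.340e-01 -6.792e-01  3.100e-03]
wrist_force [-0.1131  0.253  -0.0104]
ft_torque [-0.0614  0.0185  0.0389]
joint_pos [-7.9170e-01  1.2360e-01 -2.4280e-01  1.1981e+00 -1.0000e-04 -2.4400e+00]
finger_gap 0.0598
blue [([300, 158, 38, 41, 1061], [318.6, 177.5], [0.385, -0.28, 0.034])]
red [([267, 121, 111, 109, 7412], [319.8, 174.0], [0.383, -0.278, 0.004])]
blk [([84, 252, 179, 78, 4875], [194.1, 307.3], [0.536, -0.091, 0.034]), ([374, 252, 131, 78, 3940], [423.4, 307.3], [0.233, -0.115, 0.034])]
```

>>> apply_moves(moves=[0.4, 1.4, 0.5, 0, 0, -0.12, 0.8, 2.9, 1, 0, 0, -0.24, 1.2, 4.4, 1, 0, 0, -0.36, 1.4, 5.9, 1, 0, 0, -0.48, 1.4, 7.4, 1, 0, 0, -0.6, 1.4, 8.9, 1, 0, 0, -0.72, 1.4, 10.4, 1, 0, 0, -0.84, 1.4, 11.9, 1, 0, 0, -0.96, 1.4, 13.4, 1, 0, 0, -1.08, 1.6, 14.9, 1, 0, 0, -1.124, 2.6, 15.8, 0.7, 0, 0, -1.124, 4, 16.2, 0.2, 0, 0, -1.124, 5.4, 16.4, -0.4, 0, 0, -1.124, 6.8, 16.5, -1, 0, 0, -1.124, 8.2, 16.5, -1.7, 0, 0, -1.124, 9.4, 16.5, -2.3, 0, 0, -1.124, 9.4, 16.5, -2.3, 0, 0, -1.124, 9.4, 16.5, -2.3, 0, 0, -1.124, 9.4, 16.5, -2.3, 0, 0, -1.124], claw=100)

```text
clock: 13.82
tcp_pos: [0.6184, 0.1362, 0.158]
orientation: [-0.002, -0.259, 0.966, 0.0]
wrist_force: [-0.7, -0.9, 1.1]
finger_gap: 0.0855
grip_force: 0.0
```

```bash
python3 st.py; python3 - <<'E'
from h import *
d=cam('wrist','w5.png')
T=d['camera_from_world'];K=d['camera_matrix']
q=K@(T[:3,:3]@(.626,.139,.03)+T[:3,3]); u,v=(q[:2]/q[2]); x0,y0=int(u)-60,int(v)-45; print(u,v,x0,y0)
cv2.imwrite('pics/w5c.png',cv2.resize(d['image'][y0:y0+90,x0:x0+120],None,fx=6,fy=6,interpolation=cv2.INTER_CUBIC))
E
```

```text
clock 13.8167
tcp_pos [0.6184 0.1362 0.158 ]
orientation [-2.200e-03 -2.591e-01  9.659e-01  5.000e-04]
wrist_force [-0.7007 -0.9082  1.0705]
ft_torque [ 0.0162  0.0735 -0.0163]
joint_pos [ 9.0000e-02  4.6130e-01  6.4900e-02  1.1788e+00  2.0000e-04 -4.3410e-01]
finger_gap 0.0855
314.3841857172339 204.22398382429708 254 159
```

View pics/w5c.png

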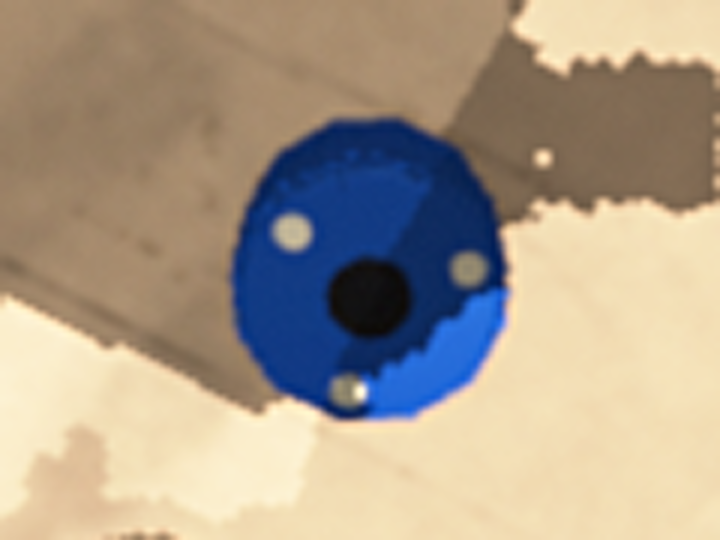

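```bash
python3 - <<'E'
from h import *
f=lambda x,y:w('wrist',254-.42+x/6,159-.42+y/6,.03)
fit([f(*p) for p in [(293,232),(469,270),(348,391)]]); print(f(369,298))
E
```

```text
centre [0.6292 0.1418] r [0.0165 0.0165 0.0164] ang [-102.7  136.9   17.2] mod120 17.2
[0.62920746 0.1416069  0.03      ]
```

>>> apply_moves(moves=[0.37, 0.23, -1, 0, 0, 0, 0.37, 0.23, -2.4, 0, 0, 0, 0.37, 0.23, -3.6, 0, 0, 0, 0.37, 0.23, -4.8, 0, 0, 0, 0.37, 0.23, -5.6, 0, 0, 0, 0.37, 0.23, -5.96, 0, 0, 0, 0.37, 0.23, -5.96, 0, 0, 0, 0.37, 0.23, -5.96, 0, 0, 0], claw=75)

```text
clock: 14.53
tcp_pos: [0.6294, 0.1422, 0.0124]
orientation: [0.001, -0.259, 0.966, -0.0]
wrist_force: [-0.5, -0.4, 0.4]
finger_gap: 0.0641
grip_force: 0.0
```

>>> apply_moves(moves=[0, 0, 0, 0, 0, 0, 0, 0, 0, 0, 0, 0, 0, 0, 0, 0, 0, 0, 0, 0, 0, 0, 0, 0, 0, 0, 0, 0, 0, 0, 0, 0, 0, 0, 0, 0], claw=40, newtons=70)

```text
clock: 15.03
tcp_pos: [0.6312, 0.1423, 0.0138]
orientation: [0.002, -0.259, 0.966, -0.0]
wrist_force: [-1.9, 0.0, 6.7]
finger_gap: 0.0425
grip_force: 71.7
```

>>> apply_moves(moves=[0, 0, 1.4, 0, 0, 0, 0, 0, 2.9, 0, 0, 0, -0.6, 0, 4.3, 0, 0, 0, -1.6, 0, 5.5, 0, 0, 0, -2.7, -0.1, 6.6, 0, 0, 0, -3.8, -0.2, 7.7, 0, 0, 0, -4.9, -0.3, 8.7, 0, 0, 0, -6.2, -0.5, 9.4, 0, 0, 0, -7.6, -0.9, 9.6, 0, 0, 0, -8.4, -2.1, 9.6, 0, 0, 0, -8.4, -3.6, 9.6, 0, 0, 0, -8.4, -5.1, 9.6, 0, 0, 0, -8.4, -6.6, 9.6, 0, 0, 0, -8.4, -8.1, 9.6, 0, 0, 0, -8.4, -9.6, 9.6, 0, 0, 0, -8.4, -11.1, 9.6, 0, 0, 0, -7.7, -12.4, 9.4, 0, 0, 0, -6.5, -13.3, 8.9, 0, 0, 0, -5.3, -14.1, 8.4, 0, 0, 0, -4.2, -14.6, 8, 0, 0, 0])

```text
clock: 16.7
tcp_pos: [0.5257, -0.2258, 0.2113]
orientation: [0.001, -0.258, 0.966, -0.001]
wrist_force: [0.1, 0.5, -0.0]
finger_gap: 0.0426
grip_force: 71.4
```

>>> apply_moves(moves=[1.15, -0.2, -0.4, 0, 0, 0, 1.15, -0.2, -0.4, 0, 0, 0, 1.15, -0.2, -0.4, 0, 0, 0, 1.15, -0.2, -0.4, 0, 0, 0, 1.15, -0.2, -0.4, 0, 0, 0])

```text
clock: 17.12
tcp_pos: [0.5524, -0.2276, 0.2021]
orientation: [0.0, -0.259, 0.966, -0.0]
wrist_force: [-0.1, 0.3, -0.5]
finger_gap: 0.0424
grip_force: 71.4
```

```bash
python3 st.py; python3 - <<'E'
from h import *
d=cam('wrist','w6.png')
c=d['image'][215:325,250:390].astype(int)
m=((c.min(2)>85)&(c.max(2)-c.min(2)<70)).astype(np.uint8)
k,l,st,ce=cv2.connectedComponentsWithStats(m)
for i in range(1,k):
  if st[i][4]>20: print(st[i],ce[i]+[250,215])
E
```

```text
clock 17.1167
tcp_pos [ 0.5524 -0.2276  0.2021]
orientation [ 4.000e-04 -2.592e-01  9.658e-01 -4.000e-04]
wrist_force [-0.1156  0.3334 -0.4817]
ft_torque [ 0.0267 -0.0067 -0.0359]
joint_pos [-0.5251  0.3682  0.0332  1.2348 -0.     -1.0494]
finger_gap 0.0424
[   0    0  140   79 3896] [322.09958932 239.10985626]
[ 35  43  13  12 120] [290.825      263.69166667]
[ 95  55  12  12 112] [350.55357143 275.66964286]
[  20   83   95   27 1061] [314.08105561 317.09802074]
[54 93 12 10 93] [309.62365591 312.30107527]
```

```bash
python3 - <<'E'
from h import *
for z in (.2165,.2185,.2205): print(z);fit([w('wrist',x,y,z) for x,y in [(290.8,263.7),(350.6,275.7),(309.6,312.3)]])
f=lambda x,y,z:w('wrist',x,y,z)
# gauge dots again
d=np.load('cam_wrist.npz'); c=d['image'][90:215,230:400].astype(int)
hsv=(c.min(2)>150)
k,l,st,ce=cv2.connectedComponentsWithStats(hsv.astype(np.uint8))
for i in range(1,k):
  if 8<st[i][4]<80: print(st[i][4],ce[i]+[230,90],f(*(ce[i]+[230,90]),.01).round(4))
E
```

```text
0.2165
centre [ 0.552 -0.227] r [0.0168 0.0168 0.0167] ang [-102.8  136.9   17.2] mod120 17.1
0.2185
centre [ 0.5508 -0.2277] r [0.0165 0.0165 0.0164] ang [-102.8  136.9   17.2] mod120 17.1
0.2205
centre [ 0.5496 -0.2284] r [0.0162 0.0162 0.0162] ang [-102.8  136.9   17.2] mod120 17.1
17 [309.41176471 123.88235294] [ 0.503  -0.2647  0.01  ]
10 [284.  165.8] [ 0.5576 -0.267   0.01  ]
11 [332.09090909 167.63636364] [ 0.5321 -0.2186  0.01  ]
```

>>> apply_moves(moves=[-0.4, -0.4, -0.4, 0, 0, 0.12, -0.84, -0.8, -0.8, 0, 0, 0.24, -0.84, -0.8, -1.2, 0, 0, 0.36, -0.84, -0.8, -1.7, 0, 0, 0.48, -0.84, -0.8, -2.2, 0, 0, 0.6, -0.84, -0.8, -2.7, 0, 0, 0.72, -0.84, -0.8, -3.2, 0, 0, 0.84, -0.84, -0.8, -3.7, 0, 0, 0.96, -0.84, -0.8, -4.2, 0, 0, 1.08, -0.84, -0.8, -4.7, 0, 0, 1.2, -0.84, -0.8, -5.12, 0, 0, 1.229, -0.84, -0.8, -5.12, 0, 0, 1.229, -0.84, -0.8, -5.12, 0, 0, 1.229])

```text
clock: 18.25
tcp_pos: [0.5314, -0.2476, 0.0735]
orientation: [0.0, 0.768, -0.64, -0.0]
wrist_force: [0.3, 0.3, -0.5]
finger_gap: 0.0426
grip_force: 71.4
```

>>> apply_moves(moves=[0, 0, -0.25, 0, 0, 0, 0, 0, -0.45, 0, 0, 0, 0, 0, -0.6, 0, 0, 0, 0, 0, -0.75, 0, 0, 0, 0, 0, -0.85, 0, 0, 0, 0, 0, -0.85, 0, 0, 0])

```text
clock: 18.75
tcp_pos: [0.5318, -0.2478, 0.0509]
orientation: [0.0, 0.769, -0.64, -0.0]
wrist_force: [-0.8, 0.6, -0.1]
finger_gap: 0.0425
grip_force: 71.6
```

```bash
python3 st.py
```

```text
clock 18.75
tcp_pos [ 0.5318 -0.2478  0.0509]
orientation [ 1.000e-04  7.685e-01 -6.398e-01 -4.000e-04]
wrist_force [-0.7752  0.5838 -0.0908]
ft_torque [-0.0647 -0.0031 -0.0278]
joint_pos [-0.5728  0.4566 -0.2253  0.8897 -0.     -2.3258]
finger_gap 0.0425
```

>>> apply_moves(moves=[0, 0, -0.03, 0, 0, 0, 0, 0, -0.055, 0, 0, -0.12, 0, 0, -0.08, 0, 0, -0.24, 0, 0, -0.1, 0, 0, -0.36, 0, 0, -0.12, 0, 0, -0.48, 0, 0, -0.145, 0, 0, -0.6, 0, 0, -0.17, 0, 0, -0.72, 0, 0, -0.19, 0, 0, -0.84, 0, 0, -0.21, 0, 0, -0.96, 0, 0, -0.23, 0, 0, -1.05, 0, 0, -0.23, 0, 0, -1.05, 0, 0, -0.23, 0, 0, -1.05])

```text
clock: 19.75
tcp_pos: [0.5321, -0.2479, 0.0459]
orientation: [0.0, -0.346, 0.938, 0.0]
wrist_force: [-0.4, -0.1, -1.5]
finger_gap: 0.0422
grip_force: 71.5
```

>>> apply_moves(moves=[0, 0, -0.05, 0, 0, -0.12, 0, 0, -0.1, 0, 0, -0.24, 0, 0, -0.14, 0, 0, -0.35, 0, 0, -0.14, 0, 0, -0.35, 0, 0, -0.14, 0, 0, -0.35])

```text
clock: 20.17
tcp_pos: [0.5334, -0.2485, 0.0439]
orientation: [0.001, -0.177, 0.984, -0.001]
wrist_force: [0.4, 1.3, 5.2]
finger_gap: 0.0425
grip_force: 72.2
```

```bash
python3 st.py
```

```text
clock 20.1667
tcp_pos [ 0.5334 -0.2485  0.0439]
orientation [ 1.400e-03 -1.769e-01  9.842e-01 -9.000e-04]
wrist_force [0.386  1.2999 5.2283]
ft_torque [ 0.1562 -0.0698 -0.1123]
joint_pos [-5.727e-01  4.638e-01 -2.335e-01  8.703e-01  6.000e-04 -9.283e-01]
finger_gap 0.0425
```

>>> apply_moves(moves=[0, 0, -0.03, 0, 0, -0.12, 0, 0, -0.03, 0, 0, -0.24, 0, 0, -0.03, 0, 0, -0.35, 0, 0, -0.03, 0, 0, -0.35, 0, 0, -0.03, 0, 0, -0.35])

```text
clock: 20.58
tcp_pos: [0.5338, -0.249, 0.0438]
orientation: [0.002, -0.003, 1.0, -0.001]
wrist_force: [-0.4, 0.4, 8.3]
finger_gap: 0.0427
grip_force: 72.6
```

```bash
python3 st.py; python3 - <<'E'
from h import *
d=cam('wrist','w7.png')
c=d['image'][230:330,260:380].astype(int)
m=((c.min(2)>85)&(c.max(2)-c.min(2)<70)).astype(np.uint8)
k,l,st,ce=cv2.connectedComponentsWithStats(m)
P=[]
for i in range(1,k):
  if st[i][4]>20: print(st[i],ce[i]+[260,230])
  if 70<st[i][4]<170: P.append(ce[i]+[260,230])
for z in (.058,.06,.062,.064): print(z);fit([w('wrist',*p,z) for p in P])
E
```

```text
clock 20.5833
tcp_pos [ 0.5338 -0.249   0.0438]
orientation [ 0.002  -0.0027  1.     -0.0012]
wrist_force [-0.4474  0.4227  8.2564]
ft_torque [ 0.1481  0.0155 -0.1047]
joint_pos [-5.728e-01  4.638e-01 -2.336e-01  8.687e-01  2.000e-04 -5.782e-01]
finger_gap 0.0427
[ 0  1  9 10 69] [264.20289855 235.73913043]
[  0   0  27  64 450] [269.08222222 255.45555556]
[88  0  9 12 44] [352.29545455 234.65909091]
[112   0   8  19 108] [376.32407407 237.86111111]
[99  5 11  9 84] [363.96428571 238.95238095]
[102  19  18  45 440] [372.22272727 267.97045455]
[ 25  28  13  12 124] [290.86290323 263.62903226]
[ 85  40  13  12 114] [350.60526316 275.62280702]
[ 55  68  55  32 796] [343.84798995 320.25251256]
[44 78 12 10 97] [309.57731959 312.24742268]
[ 10  81  38  19 482] [286.6120332  322.35477178]
0.058
centre [ 0.5235 -0.2388] r [0.0229 0.0186 0.0221 0.008  0.0294] ang [131.2 141.2 -93.9  52.6 -26.9] mod120 22.8
0.06
centre [ 0.5222 -0.239 ] r [0.0226 0.0183 0.0217 0.0079 0.0289] ang [131.2 141.2 -93.9  52.6 -26.9] mod120 22.8
0.062
centre [ 0.521  -0.2391] r [0.0222 0.018  0.0213 0.0078 0.0285] ang [131.2 141.2 -93.9  52.6 -26.9] mod120 22.8
0.064
centre [ 0.5198 -0.2393] r [0.0218 0.0177 0.021  0.0076 0.028 ] ang [131.2 141.2 -93.9  52.6 -26.9] mod120 22.8
```

>>> apply_moves(moves=[0, 0, 0.1, 0, 0, 0.12, 0, 0, 0.13, 0, 0, 0.24, 0, 0, 0.155, 0, 0, 0.36, 0, 0, 0.18, 0, 0, 0.48, 0, 0, 0.2, 0, 0, 0.6, 0, 0, 0.225, 0, 0, 0.72, 0, 0, 0.25, 0, 0, 0.84, 0, 0, 0.27, 0, 0, 0.96, 0, 0, 0.295, 0, 0, 1.08, 0, 0, 0.32, 0, 0, 1.2, 0, 0, 0.34, 0, 0, 1.32, 0, 0, 0.365, 0, 0, 1.44, 0, 0, 0.39, 0, 0, 1.56, 0, 0, 0.41, 0, 0, 1.68, 0, 0, 0.435, 0, 0, 1.8, 0, 0, 0.46, 0, 0, 1.92, 0, 0, 0.48, 0, 0, 2.05, 0, 0, 0.48, 0, 0, 2.05])

```text
clock: 22.13
tcp_pos: [0.5321, -0.248, 0.0537]
orientation: [0.0, 0.857, -0.515, 0.0]
wrist_force: [0.3, -0.4, -0.9]
finger_gap: 0.0425
grip_force: 71.7
```

>>> apply_moves(moves=[0, 0, 0.15, 0, 0, 0, 0, 0, 0.3, 0, 0, 0, 0, 0, 0.5, 0, 0, 0, 0, 0, 0.5, 0, 0, 0])

```text
clock: 22.47
tcp_pos: [0.5328, -0.2484, 0.0675]
orientation: [0.0, 0.855, -0.518, 0.001]
wrist_force: [0.1, 0.2, -0.3]
finger_gap: 0.0427
grip_force: 71.7
```

```bash
python3 st.py
```

```text
clock 22.4667
tcp_pos [ 0.5328 -0.2484  0.0675]
orientation [ 1.000e-04  8.553e-01 -5.181e-01  1.000e-03]
wrist_force [ 0.1366  0.1758 -0.3268]
ft_torque [-0.0605 -0.0703 -0.0166]
joint_pos [-0.5727  0.4404 -0.2055  0.923  -0.     -2.625 ]
finger_gap 0.0427
```

>>> apply_moves(moves=[0, 0, 1.1, 0, 0, 0, -0.2, -0.8, 2.2, 0, 0, -0.1, -0.7, -2.1, 2.2, 0, 0, -0.2, -1.2, -3.5, 2.2, 0, 0, -0.3, -1.7, -4.9, 2, 0, 0, -0.42, -2.2, -6.16, 1.2, 0, 0, -0.42, -2.2, -6.16, 0, 0, 0, -0.42, -2.2, -6.16, -0.9, 0, 0, -0.42, -2.2, -6.16, -1.5, 0, 0, -0.42, -2.2, -6.16, -1.8, 0, 0, -0.42, -2.2, -6.16, -1.95, 0, 0, -0.42, -2.2, -6.16, -1.95, 0, 0, -0.42])

```text
clock: 23.47
tcp_pos: [0.4767, -0.4017, 0.0182]
orientation: [0.0, 0.729, -0.685, -0.0]
wrist_force: [0.6, -0.6, -0.1]
finger_gap: 0.0422
grip_force: 71.8
```

>>> apply_moves(moves=[0, 0, 0, 0, 0, 0, 0, 0, 0, 0, 0, 0, 0, 0, 0, 0, 0, 0, 0, 0, 0, 0, 0, 0], claw=70)

```text
clock: 23.8
tcp_pos: [0.4775, -0.4021, 0.0178]
orientation: [0.0, 0.729, -0.685, 0.0]
wrist_force: [-0.0, -0.3, -0.1]
finger_gap: 0.0596
grip_force: 0.0
```

>>> apply_moves(moves=[0, 0, 0.6, 0, 0, 0, 0, 0, 1.8, 0, 0, 0, 0, 0, 3.4, 0, 0, 0, 0, 0, 5, 0, 0, 0, 0, 0, 6.6, 0, 0, 0, 0, 0, 8, 0, 0, 0, 0, 0, 8, 0, 0, 0, 0, 0, 8, 0, 0, 0])

```text
clock: 24.47
tcp_pos: [0.4783, -0.4032, 0.2206]
orientation: [0.0, 0.729, -0.685, 0.003]
wrist_force: [0.9, -0.2, -0.3]
finger_gap: 0.0595
grip_force: 0.0
```

```bash
python3 st.py; python3 - <<'E'
from h import *
cam('wrist','w8.png')
a=np.load('cam_wrist.npz')['image'].astype(int); b,g,r=a[...,0],a[...,1],a[...,2]
for n,m,z in [('blue',(b>1.6*r)&(b>1.3*g)&(b>40),.034),('red',(r>2*g)&(r>2*b)&(r>50),.004),('green',(g>1.6*r)&(g>1.5*b)&(g>50),.004)]:
    m[330:]=0
    k,l,st,ce=cv2.connectedComponentsWithStats(m.astype(np.uint8))
    print(n,[(st[j].tolist(),w('wrist',*ce[j],z).round(3).tolist()) for j in range(1,k) if st[j][4]>300])
E
```

```text
clock 24.4667
tcp_pos [ 0.4783 -0.4032  0.2206]
orientation [ 3.000e-04  7.288e-01 -6.847e-01  3.200e-03]
wrist_force [ 0.8888 -0.2287 -0.2614]
ft_torque [ 0.0529 -0.0348 -0.0155]
joint_pos [-8.2860e-01  4.1290e-01  1.4490e-01  1.2963e+00 -1.0000e-04 -2.4618e+00]
finger_gap 0.0595
blue [([299, 157, 40, 42, 1098], [0.477, -0.406, 0.034])]
red [([333, 225, 103, 85, 4332], [0.388, -0.285, 0.004])]
green [([270, 128, 100, 95, 7498], [0.477, -0.404, 0.004])]
```

```bash
python3 -c "
from workcell import job; print(job.hand_in())"
```

```text
the job is handed in; nothing more can be done
None
```

I checked both caps and handed the job in: the first stopped about 4 mm short and is in the red tray, and the second went fully home and is in the green tray (24.5 s of the 72 s used; no verdict returned).

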